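# Clamp a squeegee in the dressing cradle

### The job

Slide the squeegee along the cradle until it sits against the end stop, gently (less than 15 N on the stop). Then press the raised hold-down lever down past its centre so that it snaps over, and with the fingers keep pressing its thumb pad, with about 12 N (no more than 20 N at any time), for a full second so that the rubber foot beds down; then let go. Leave the cup, the tub and the dye bottle round the cradle where they are.

Things in the scene. Friction and masses are not known exactly. Their poses are not given: they have to be found in the camera images.
- cradle: Aluminium plate 130 x 300 x 12 mm screwed to the bench; origin under its centre. y runs along the channel toward the end stop, x away from the robot (yaw up to 0.4 rad). The squeegee slides on the plate (12 mm up) between a rear and a low front rail, 1.5 mm play each side. Cheeks 76 mm high at x = 45 to 72, y = 33 to 67 mm carry the lever; a rest post 57 mm high is at x = -55, y = 50 mm.
- stop_face (a point): Centre of the face of the steel end stop that the squeegee's front end meets: at x = 10, y = 115, z = 25 mm in the cradle. The stop is a fixed block 56 mm wide, 30 mm high on the plate, rigid: a few millimetres too far give more than 15 N.
- end_stop: The end stop block itself; its origin lies at the foot of its face, on the plate, at x = 0, y = 115 mm in the cradle.
- squeegee: Loose squeegee flat in the channel, 0.2 to 0.35 kg: wooden stock 50 wide (x = -15 to 35), 180 long (y), 26 mm high; rubber blade 8 mm thick to x = -45 mm. Origin on the plate, mid-length; axes like the cradle's. It starts 25 to 65 mm short of the stop; its front end faces the stop, the rear end is free to push with closed fingertips.
- squeegee_front (a point): Centre of the squeegee's front end face (13 mm above the plate, x = 10, y = 90 mm in the squeegee's frame).
- squeegee_rear (a point): Centre of the squeegee's rear end face (x = 10, y = -90, z = 13 mm in the squeegee's frame): push here along the cradle's +y.
- lever (a joint): Angle of the hold-down lever: 0 = raised 0.45 rad above level (start), 0.45 = shut (level). A spring pushes it open (about 8 N down on the pad at the start, ever less to the centre at 0.30), past the centre it pulls it shut (about 4 N at the pad) and holds it. Shut, it is stopped hard: each millimetre the arm is sent too far adds about 8 N or more.
- dye_bottle: Small blue dye bottle with black cap, 38 mm wide, 89 mm high, loose, behind the cradle; origin under its centre. Bystander.
- used_tub: Small lidded tub, 71 mm wide, 76 mm high, loose, off the stop end of the cradle; origin under its centre. Bystander.
- ink_cup: Lidded pink ink cup, 84 mm wide, 94 mm high, loose, off the other end of the cradle, on the robot's side; origin under its centre. Bystander.
- lever_pivot (a point): Middle of the lever's pivot (along the cradle's y) at x = 60, y = 50, z = 62 mm in the cradle. The steel bar (16 mm wide, 10 thick) reaches from here over the squeegee toward -x; a rubber foot under it, 50 mm from the pivot, meets the squeegee when shut. The lever's end moves on an arc about here, 62 mm down in all, to x = -83, y = 50, z = 67 mm in the cradle.
- lever_end (a point): Point on top of the lever's bar near its free end, 143 mm from the pivot, 5 mm above the bar's centre line, right under a black thumb pad, 46 mm along the lever, 28 wide, on a threaded stem. The pad is screwed in or out differently each time: its top stands 11 to 17 mm above this point (measured square to the bar), not known beforehand, and does not give when pressed.

How it is judged:
By the outcome, as a careful person would: the job done as asked, in the order asked, and still so for the second after the job is handed in, with the robot touching nothing.
It also fails if it takes over 70 s, if anything falls off the work surface, if the arm or the gripper's body presses on something with over 40 N, if the wrist force passes 120 N, or if a joint passes its speed limit or range.

### The arm

A 6-joint arm with a two-finger parallel gripper is mounted at the origin on a cart in front of the work surface, level with it; the furniture and walls round the work are solid. World frame = base frame: x ahead of the robot, y to its left, z up, the work surface at z = 0. Lengths are in m, angles in degrees, forces in N, time in s.
With the tool pointing down it reaches from about 0.375 to 0.9 m from the base axis. Payload 3.1 kg.
Tool frame: the origin (TCP) lies at the centre of the arm's flange, where the gripper is bolted on; the fingertips stand 173 mm ahead of it and the grasp point (between the pads) lies 155 mm ahead of it (r.pinch_z is the distance from the TCP to the grasp point, in m); z points along the fingers, y is the line along which they close (so a half turn about z gives the same grasp; the last joint's range is limited). The gripper opens to 85 mm and grips with 20 to 120 N. Pads are 22 mm wide; open, the fingers measure 114 mm over their backs; the gripper's body (76 mm by 85 mm) begins 54 mm behind the grasp point. The pads swing forward as they close: fully open they stand 13 mm farther back than shut.
Start: joints at [57.84, 30.224, 82.088, -0, 67.689, -10.227], TCP at [0.233, 0.58, 0.405] pointing down, gripper open.
Joint ranges: [-176.69, 176.69], [-43.24, 126.21], [12.49, 139.97], [-82, 262], [0, 151.66], [-163.58, 163.58]. Speed limits (degrees/s): [159.86, 159.86, 180, 180, 180, 180].

### API

Orientations are given as [roll, pitch, yaw] about the fixed x, y, z axes, in that order (R = Rz(yaw) Ry(pitch) Rx(roll)).
In Python, from plant import r gives the robot as it stands. The module is installed in compiled form; this text tells all that it offers.
- The arm moves only by the shell command python3 -m jog, which reads ROWS from standard input. ROWS is a JSON list of rows, 1 to 20 of them, each of 7 numbers: a rotation vector rx, ry, rz in a scale on which 1.0 is 360 degrees, then dx, dy, dz in normalised numbers (1 is 0.5 m), then the finger opening in m; each row shifts and turns the commanded pose from where the row before left it, along the tool's axes as they then stand; what a row does not reach is not made up. A row lasts 1/12 s, in which the tool goes at most 0.0417 m and 7.16 degrees, less where a joint would pass 70% of its speed; a pose out of reach is approached as far as the arm can. The fingers move at their own pace and stop on an object; the grip force is fixed at half the most. Time passes only in rows, so rows that do not move let the fingers close. It prints the time, the measured TCP pose, the force, the opening and the grip force at its end. Shift and turn numbers lie between -1 and 1, and a call with a number outside is refused. Input that does not fit is refused with a message, and nothing moves.
- r.observe(): the state, without advancing time (a new reading comes with each control period).
- r.grab_frame(name): name is "scene" or "top" or "wrist"; returns (picture, depth): 420x560x3 uint8, red, green, blue; 420x560 float32, m along the optical axis (not along the pixel's ray), 0 where there is no reading.
- r.camera_model(name): a dict with "camera_matrix" (3x3 intrinsics, pixels), "dist" ([k1, k2, p1, p2, k3] as OpenCV has them; the pictures are not rectified), "pose" (4x4, takes a point from camera to world coordinates). Camera axes: x right, y down, z forward; pixel columns grow to the right and rows downward; lengths in m; the calibration is good to about 2 mm. A picture is of the moment at which its call begins: read the wrist's pose just before it. camera_model takes no time and is no camera call; for the wrist camera it gives the pose at the moment of the call.
- r.sign_off(): hands the job in; it is judged then, once.
Trained networks look in the newest picture that a camera, given by its name, has taken for a name from the list of things; names that differ only in an ending like _2 or _b are one class to them, and where a whole thing is asked for, a point or a joint stands for the part that bears it (a point fixed in the world has none). Each returns a list of dicts, best first, with "p" (0 to 1); they miss things now and then, are a little off and sometimes report something else, mostly with a low value. They report only what shows in the picture. A call takes as long as a camera call.
- r.find_in(camera, label): "bbox" ([left, top, right, bottom] as shares, 0 to 1, of the picture: columns of its width, rows of its height, round what is visible of it).
- r.trace(camera, label): "region" (420x560 bool, what is visible of it) and "bbox" ([left, top, right, bottom] as shares, 0 to 1, of the picture: columns of its width, rows of its height, round what is visible of it).
- r.tip_of(camera, label): "xy" ([column, row] as shares, 0 to 1, of the picture: columns of its width, rows of its height: a listed point, or the origin of a listed thing).
The state is a dict: "clock": time; "joint_pos": joint angles; "qvel": joint speeds; "tau": joint torques, N m; "tool_pos": TCP position; "tool_rot": TCP orientation; "force": force on the tool from outside, world axes, zero at the start; "torque": the same for the moment, N m; "gripper_width": finger opening in m; "grip_force": force on a finger pad.
Only numpy, scipy, OpenCV 4.12 (cv2) and the standard library are available. Lean on these libraries where they do the work, as an engineer would, in place of code of your own. Each camera call takes 0.05 s, during which the arm holds its last target. There are 200 camera calls.

## Working session

There is one attempt and no reset: what is moved stays moved. The work goes in short steps, Python scripts to look and compute and a shell command to move; the robot and the scene stay as the last step left them, time stands still between calls to the robot, and variables do not carry over. Pictures are saved under pics/ and viewed, at most 10 in all, crops included, and the job is handed in when it is done.

```bash
mkdir -p pics; cat > h.py <<'E'
import numpy as np, cv2
from plant import r
def ray_pts(cam,uv,depth):
    m=r.camera_model(cam);K=np.array(m["camera_matrix"],float);T=np.array(m["pose"])
    uv=np.array(uv,float).reshape(-1,1,2)
    n=cv2.undistortPoints(uv,K,np.array(m["dist"],float)).reshape(-1,2)
    d=np.array(depth,float).reshape(-1,1)
    p=np.hstack([n*d,d]);return p@T[:3,:3].T+T[:3,3]
def ray_plane(cam,uv,z):
    a=ray_pts(cam,uv,[1.])[0];o=np.array(r.camera_model(cam)["pose"])[:3,3]
    return o+(a-o)*(z-o[2])/(a[2]-o[2])
E
python3 - <<'E'
from h import *
print(r.observe()["tool_pos"],r.observe()["tool_rot"],r.observe()["force"])
Z=dict(stop_face=.025,squeegee_front=.025,squeegee_rear=.025,cradle=0,end_stop=.012,squeegee=.012,lever_pivot=.062,lever_end=.125,dye_bottle=0,used_tub=0,ink_cup=0)
for c in["scene","top"]:
    im,d=r.grab_frame(c);cv2.imwrite(f"pics/{c}0.png",im[:,:,::-1]);np.save(f"{c}0.npy",d)
    for n,z in Z.items():
        for t in r.tip_of(c,n)[:1]:
            u,v=t["xy"][0]*560,t["xy"][1]*420
            print(c,n,round(t["p"],2),int(u),int(v),ray_plane(c,(u,v),z).round(3),ray_pts(c,(u,v),d[min(int(v),419),min(int(u),559)])[0].round(3))
E
```

```text
[0.23323238 0.57948925 0.40374816] [-1.79878332e+02 -2.16119022e-02  1.58069703e+02] [ 0.00044338  0.05078869 -0.14010158]
scene squeegee_front 0.71 290 206 [0.658 0.107 0.025] [0.6   0.037 0.073]
scene squeegee_rear 0.64 336 237 [ 0.636 -0.114  0.025] [ 0.633 -0.117  0.028]
scene cradle 0.91 297 234 [ 0.592 -0.001  0.   ] [ 0.561 -0.037  0.029]
scene end_stop 0.52 262 219 [0.557 0.116 0.012] [0.544 0.098 0.025]
scene squeegee 0.69 305 235 [ 0.594 -0.036  0.012] [ 0.576 -0.056  0.028]
scene lever_pivot 0.72 293 201 [0.639 0.07  0.062] [ 0.72   0.165 -0.003]
scene lever_end 0.58 268 201 [0.511 0.022 0.125] [0.502 0.009 0.133]
scene dye_bottle 0.77 343 224 [ 0.729 -0.05   0.   ] [ 0.699 -0.078  0.024]
scene used_tub 0.73 233 213 [0.523 0.22  0.   ] [0.508 0.195 0.016]
scene ink_cup 0.69 341 228 [ 0.708 -0.063  0.   ] [ 0.694 -0.077  0.012]
top stop_face 0.41 242 225 [0.553 0.099 0.025] [0.556 0.101 0.008]
top squeegee_front 0.59 259 218 [0.571 0.058 0.025] [0.573 0.058 0.012]
top squeegee_rear 0.66 330 197 [ 0.629 -0.124  0.025] [ 0.633 -0.126  0.011]
top cradle 0.9 284 218 [ 0.578 -0.007  0.   ] [ 0.571 -0.007  0.034]
top end_stop 0.68 260 218 [0.573 0.056 0.012] [0.574 0.056 0.01 ]
top squeegee 0.81 296 212 [ 0.592 -0.038  0.012] [ 0.587 -0.037  0.036]
top lever_pivot 0.56 259 196 [0.62  0.057 0.062] [0.618 0.057 0.07 ]
top lever_end 0.71 275 245 [0.491 0.012 0.125] [0.488 0.012 0.15 ]
top dye_bottle 0.79 306 170 [ 0.711 -0.063  0.   ] [ 0.693 -0.06   0.058]
top used_tub 0.82 196 235 [0.528 0.22  0.   ] [0.517 0.205 0.073]
top ink_cup 0.74 405 236 [ 0.536 -0.324  0.   ] [ 0.523 -0.299  0.086]
```

```bash
python3 - <<'E'
import cv2
a=cv2.imread("pics/top0.png")[130:300,160:460];cv2.imwrite("pics/topc.png",cv2.resize(a,None,fx=2.66,fy=2.66,interpolation=2))
a=cv2.imread("pics/scene0.png")[130:290,200:400];cv2.imwrite("pics/scenec.png",cv2.resize(a,None,fx=3.7,fy=3.7,interpolation=2))
E
```

```text
(no output)
```

View pics/topc.png

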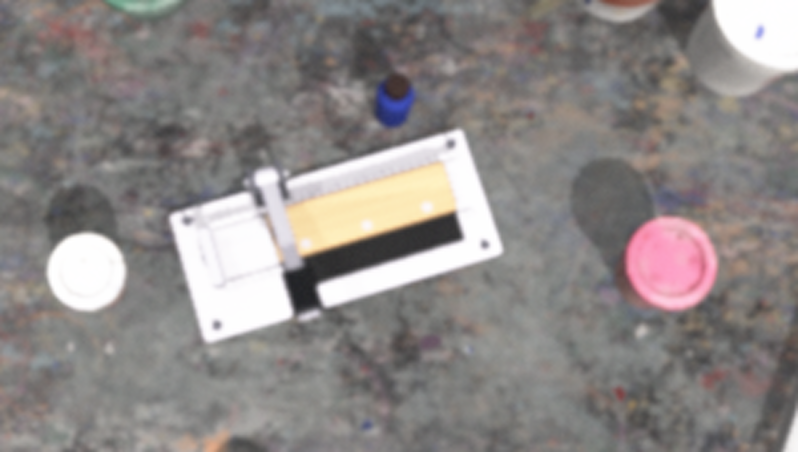

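View pics/scenec.png

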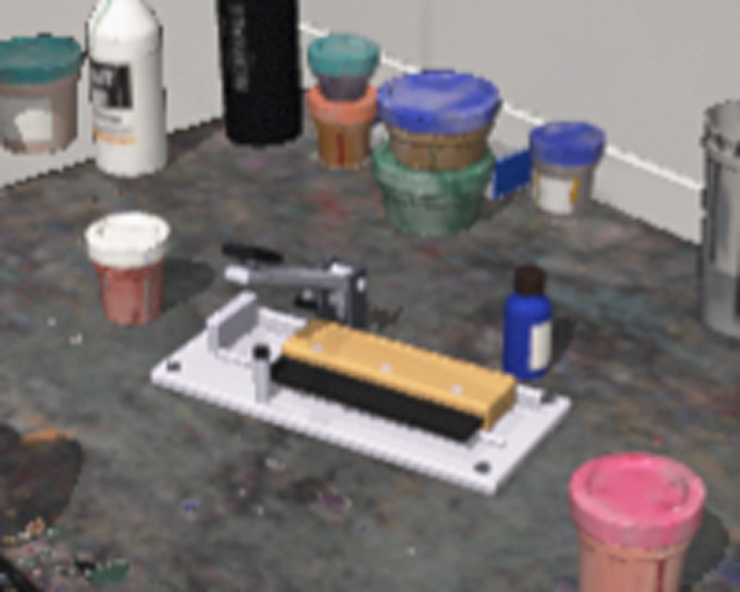

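The crops show the cradle turned about 0.3 rad. In the top picture its corners are near full-image pixels (224,210), (334,179), (349,225) and (238,259). The squeegee's rear end is on the right at about (330,197), the pad is at (274,238), and the stop is on the left.

```bash
python3 - <<'E'
from h import *
d=np.load("top0.npy")
P=np.array([ray_plane("top",(160+u/2.66,130+v/2.66),.012)[:2] for u,v in[(170,213),(462,130),(502,252),(207,342)]])
print(P.round(3),P.mean(0).round(4))
L=np.array([(.065,.15),(.065,-.15),(-.065,-.15),(-.065,.15)])
A=L-L.mean(0);B=P-P.mean(0);H=A.T@B
yaw=np.arctan2(H[0,1]-H[1,0],H[0,0]+H[1,1]);print("yaw",np.degrees(yaw),yaw)
R=np.array([[np.cos(yaw),-np.sin(yaw)],[np.sin(yaw),np.cos(yaw)]])
print("resid",(P.mean(0)+L@R.T-P).round(4))
np.save("c.npy",[*P.mean(0),yaw])
for c in["scene","top"]:
  r.grab_frame(c)
  for n,z in[("squeegee_rear",.025),("squeegee_front",.025),("stop_face",.025),("lever_end",.125)]:
    for t in r.tip_of(c,n)[:1]:
      p=ray_plane(c,(t["xy"][0]*560,t["xy"][1]*420),z)[:2];print(c,n,t["p"],((p-P.mean(0))@R).round(4))
# squeegee wood extent in cradle frame via depth+colour
im,d=r.grab_frame("top")
for n in["squeegee","dye_bottle","used_tub","ink_cup"]:
  t=r.trace("top",n)[0];v,u=np.nonzero(t["region"]);q=ray_pts("top",np.c_[u,v],d[v,u]);ql=(q[:,:2]-P.mean(0))@R
  print(n,t["p"],np.percentile(ql,[2,50,98],axis=0).round(3).tolist(),np.percentile(q[:,2],[2,50,98]).round(3))
t=r.trace("top","squeegee")[0]["region"]; hsv=cv2.cvtColor(im,cv2.COLOR_RGB2HSV)
v,u=np.nonzero(t&(hsv[...,1]>70)&(hsv[...,0]<30)&(im[...,0]>150));w=np.array([ray_plane("top",(a,b),.038)[:2] for a,b in zip(u,v)]);print("wood",np.percentile((w-P.mean(0))@R,[1,99],axis=0).round(3).tolist())
E
```

```text
[[ 0.594  0.151]
 [ 0.684 -0.134]
 [ 0.563 -0.172]
 [ 0.47   0.109]] [ 0.5779 -0.0116]
yaw 17.898144815736675 0.3123815570333588
resid [[-0.0008  0.0006]
 [ 0.0014 -0.0005]
 [-0.0006 -0.0019]
 [ 0.      0.0018]]
scene squeegee_rear 0.95 [ 0.021  -0.1135]
scene squeegee_front 0.8 [0.0035 0.0436]
scene stop_face 0.51 [0.015  0.1127]
scene lever_end 0.65 [-0.0524  0.0598]
top squeegee_rear 0.71 [ 0.0037 -0.12  ]
top squeegee_front 0.65 [0.0004 0.066 ]
top stop_face 0.6 [ 0.0029 -0.0294]
top lever_end 0.96 [-0.0763  0.0472]
squeegee 0.65 [[-0.042, -0.111], [-0.003, -0.036], [0.034, 0.038]] [0.025 0.035 0.041]
dye_bottle 0.48 [[0.089, -0.106], [0.099, -0.084], [0.122, -0.07]] [-0.002  0.06   0.09 ]Traceback (most recent call last):
  File "<stdin>", line 19, in <module>
IndexError: list index out of range
```

Careful with the scale: shifts go in shares of 0.5 m and turns go in shares of 360 degrees. That gives: -0.04 m is -0.08, 0.008 m is 0.016, 7.16 degrees is 0.0199.

```bash
echo '[[0,0,0.0199,0,0,0,0],[0,0,0.0199,0,0,0,0],[0,0,0.0199,0,0,0,0],[0,0,0.0199,0,0,0,0],[0,0,0.0199,0,0,0,0],[0,0,0.0199,0,0,0,0],[0,0,0.0199,0,0,0,0],[0,0,0,-0.08,0.016,0,0],[0,0,0,-0.08,0.016,0,0],[0,0,0,-0.08,0.016,0,0],[0,0,0,-0.08,0.016,0,0],[0,0,0,-0.08,0.016,0,0],[0,0,0,-0.08,0.016,0,0],[0,0,0,-0.08,0.016,0,0],[0,0,0,-0.08,0.016,0,0],[0,0,0,-0.08,0.016,0,0],[0,0,0,-0.08,0.016,0,0],[0,0,0,-0.08,0.016,0,0],[0,0,0,-0.08,0.016,0,0],[0,0,0,-0.08,0.016,0,0]]' | python3 -m jog
cat >> h.py <<'E'
def tip():
    o=r.observe();from scipy.spatial.transform import Rotation as Q
    R=Q.from_euler("xyz",o["tool_rot"],degrees=True).as_matrix()
    t=np.array(o["tool_pos"])+.173*R[:,2];c=np.load("c.npy")
    return np.r_[loc(t[:2]),t[2]],R
def loc(p):
    c=np.load("c.npy");s,k=np.sin(c[2]),np.cos(c[2])
    return (np.array(p)-c[:2])@np.array([[k,-s],[s,k]])
E
python3 - <<'E'
from h import *
o=r.observe();print(tip(),o["tool_rot"],o["joint_pos"],o["force"])
E
```

```text
clock: 3.57
tool_pos: [0.4932, 0.1152, 0.405]
tool_rot: [180.0, 0.0, 107.9]
force: [0.9, -0.4, 0.8]
gripper_width: 0.0
grip_force: 0.0
(array([-0.04147027,  0.14660402,  0.23202879]), array([[-3.07894294e-01,  9.51420305e-01,  7.12624583e-04],
       [ 9.51420568e-01,  3.07894269e-01,  1.47179469e-04],
       [-7.93834898e-05,  7.23321404e-04, -9.99999735e-01]])) [1.79958557e+02 4.54833893e-03 1.07932377e+02] [ 4.79854122e-01  2.11024438e+01  9.88519768e+01  9.34168132e-03
  6.00046802e+01 -1.74571915e+01] [ 0.87378412 -0.35932086  0.76922687]
```

Converted, -0.04 m is -0.08, 0.007 m is 0.014.

```bash
echo '[[0,0,0,-0.08,0.014,0,0],[0,0,0,-0.08,0.014,0,0],[0,0,0,-0.08,0.014,0,0],[0,0,0,-0.08,0.014,0,0],[0,0,0,0,0,0,0]]' | python3 -m jog
python3 - <<'E'
from h import *
print(tip()[0],r.camera_model("wrist")["pose"])
im,d=r.grab_frame("wrist");cv2.imwrite("pics/w1.png",im[:,:,::-1]);np.save("w1.npy",d)
np.save("w1pose.npy",r.camera_model("wrist")["pose"])
for n,z in[("squeegee_rear",.025),("squeegee_front",.025),("stop_face",.025),("lever_end",.125),("lever_pivot",.062),("cradle",0),("ink_cup",0)]:
    for t in r.tip_of("wrist",n)[:1]:
      u,v=(t["xy"][0]*560,t["xy"][1]*420);p=ray_plane("wrist",(u,v),z)[:2];print(n,round(t["p"],2),int(u),int(v),loc(p).round(4))
E
```

```text
clock: 3.98
tool_pos: [0.5723, -0.033, 0.4052]
tool_rot: [179.7, 0.4, 107.6]
force: [0.4, 0.7, 0.2]
gripper_width: 0.0002
grip_force: 0.0
[-0.01105435 -0.0197745   0.23222425] [[ 0.95320331  0.28566356  0.09899382  0.54975629]
 [ 0.30226213 -0.90739345 -0.29201838  0.04104052]
 [ 0.00640733  0.30827497 -0.95127572  0.37395281]
 [ 0.          0.          0.          1.        ]]
squeegee_rear 0.89 293 255 [ 0.0095 -0.107 ]
squeegee_front 0.7 294 94 [0.0076 0.0714]
stop_face 0.96 291 34 [0.0036 0.1266]
lever_end 0.62 198 112 [-0.0678  0.0591]
lever_pivot 0.67 355 102 [0.0598 0.0654]
ink_cup 0.64 189 355 [-0.129  -0.2687]
```

View pics/w1.png

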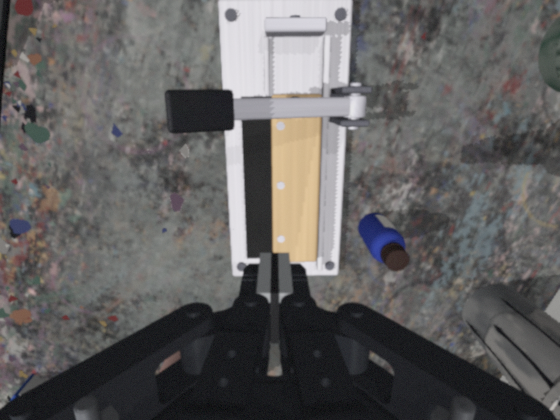

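The wrist view shows the plate with screws near (231,14), (340,14), (241,266) and (329,266). The stop bar is at about (296,25), the wood stock runs from rows ~94 to 263, and the pad is at (200,110). I'll measure again now that the arm has settled.

```bash
python3 - <<'E'
from h import *
o=r.observe();print(tip()[0],np.abs(o["qvel"]).max())
im,d=r.grab_frame("wrist");cv2.imwrite("pics/w2.png",im[:,:,::-1]);np.save("w2.npy",d)
for n,z in[("squeegee_rear",.025),("squeegee_front",.025),("stop_face",.025),("lever_end",.125),("lever_pivot",.062)]:
    for t in r.tip_of("wrist",n)[:1]:
      u,v=(t["xy"][0]*560,t["xy"][1]*420);p=ray_plane("wrist",(u,v),z)[:2];print(n,round(t["p"],2),int(u),int(v),loc(p).round(4))
g=cv2.cvtColor(im,cv2.COLOR_RGB2GRAY)
S=[]
for u,v in[(231,14),(340,14),(241,266),(329,266)]:
    v=max(v,8);p=g[v-8:v+9,u-8:u+9].astype(float);w=np.clip(150-p,0,None);y,x=np.mgrid[-8:9,-8:9]
    c=(u+(w*x).sum()/w.sum(),v+(w*y).sum()/w.sum());q=ray_plane("wrist",c,.012)[:2];S.append(loc(q));print(np.round(c,1),S[-1].round(4))
S=np.array(S);print("centre",S.mean(0),"yaw off",np.degrees(-np.arctan2(*(S[0]+S[1]-S[2]-S[3]))))
# depth points in world
v,u=np.mgrid[0:420,0:560];q=ray_pts("wrist",np.c_[u.ravel(),v.ravel()],d.ravel());L=np.c_[loc(q[:,:2]),q[:,2]].reshape(420,560,3);np.save("L.npy",L)
for x,yy in[(293,range(8,50,2)),(296,range(86,110,2)),(296,range(250,272,2))]:print([(y,*(L[y,x]*1000).round().astype(int).tolist()) for y in yy])
h=(L[...,2]>.09);pd=h&(u<240)&(u>150)&(v<200)&(g<70);print("pad",L[pd].mean(0),np.percentile(L[pd],[2,98],axis=0).round(4).tolist())
E
```

```text
[-0.01364378 -0.00973743  0.23187246] 0.419316127203248
squeegee_rear 0.68 295 266 [ 0.0132 -0.1177]
squeegee_front 0.72 299 106 [0.0129 0.0604]
stop_face 0.58 298 48 [0.0105 0.1138]
lever_end 0.56 202 126 [-0.0643  0.0477]
lever_pivot 0.8 359 115 [0.0649 0.0527]
[230.4   8.7] [-0.0546  0.1508]
[339.8   8.6] [0.051  0.1512]
[246.  270.4] [-0.0461 -0.1306]
[330.8 272.8] [ 0.0566 -0.1339]
centre [0.00170459 0.00936881] yaw off 1.4329149753539794
[(8, 6, 154, 0), (10, 6, 153, -1), (12, 6, 148, 11), (14, 6, 146, 11), (16, 6, 144, 13), (18, 6, 143, 11), (20, 6, 141, 10), (22, 6, 139, 12), (24, 6, 137, 12), (26, 6, 135, 13), (28, 6, 134, 11), (30, 6, 132, 13), (32, 5, 125, 41), (34, 4, 123, 44), (36, 5, 122, 42), (38, 5, 120, 42), (40, 5, 118, 42), (42, 5, 117, 42), (44, 5, 115, 42), (46, 5, 114, 35), (48, 6, 114, 22)]
[(86, 10, 80, 13), (88, 10, 78, 10), (90, 10, 76, 13), (92, 10, 74, 10), (94, 10, 72, 11), (96, 10, 70, 12), (98, 10, 68, 12), (100, 10, 66, 12), (102, 10, 64, 13), (104, 10, 62, 11), (106, 9, 60, 35), (108, 9, 59, 37)]
[(250, 12, -91, 39), (252, 12, -93, 39), (254, 12, -96, 39), (256, 12, -99, 38), (258, 12, -101, 39), (260, 12, -102, 40), (262, 12, -106, 38), (264, -3, -4, 239), (266, -3, -3, 242), (268, -3, -4, 243), (270, -3, -4, 245)]
pad [-0.05844441  0.04967412  0.1442464 ] [[-0.0775, 0.0363, 0.1333], [-0.0383, 0.0625, 0.1515]]
```

```bash
python3 - <<'E'
import numpy as np,cv2
L=np.load("L.npy");im=cv2.imread("pics/w2.png");h=cv2.cvtColor(im,cv2.COLOR_BGR2HSV)
w=(h[...,1]>60)&(h[...,0]<30)&(im[...,2]>150)&(abs(L[...,2]-.038)<.006)
P=L[w]
for a in np.arange(-.11,.06,.02):
    s=P[abs(P[:,1]-a)<.006]
    if len(s)>20:print(round(a,2),np.percentile(s[:,0],[1,99]).round(4),s[:,2].mean().round(4))
print("y ext",np.percentile(P[:,1],[.5,99.5]))
g=cv2.cvtColor(im,cv2.COLOR_BGR2GRAY);v,u=np.mgrid[0:420,0:560]
m=(L[...,2]>.12)&(u<232)&(u>150)&(v<200)&(g<70);m=cv2.erode(m.astype(np.uint8),np.ones((5,5)))>0
Q=L[m];A=np.c_[Q[:,:2]-[-.058,.05],np.ones(len(Q))];k=np.linalg.lstsq(A,Q[:,2],rcond=None)[0];res=Q[:,2]-A@k
print(len(Q),"pad plane",k,"angle",np.arctan(-k[0]),res.std(),np.percentile(Q,[0,100],axis=0).round(4).tolist())
E=np.array([np.cos(.45),np.sin(.45)]);d=np.c_[.06-Q[:,0],Q[:,2]-.062]
n=d[:,1]*E[0]-d[:,0]*E[1];s=d@E;print("normal",n.mean(),np.percentile(n,[5,95]),"along",s.min(),s.max())
E
```

```text
-0.11 [0.0062 0.037 ] 0.0382
-0.09 [-0.0101  0.0372] 0.0381
-0.07 [-0.0102  0.0374] 0.0381
-0.05 [-0.0102  0.0376] 0.038
-0.03 [-0.0103  0.0374] 0.038
-0.01 [-0.0103  0.037 ] 0.038
0.01 [-0.0104  0.0371] 0.038
0.03 [-0.0105  0.0363] 0.038
y ext [-0.11324745  0.0586921 ]
2017 pad plane [-0.0072177   0.28639065  0.14501302] angle 0.0072175754450335 0.01502066515655533 [[-0.0774, 0.0369, 0.1347], [-0.0128, 0.0667, 0.374]]
normal 0.022304561339334943 [0.02022991 0.02253538] along 0.12486419369470621 0.2012698742891309
```

Converted, -0.035 m is -0.07, 0.025 m is 0.05.

```bash
echo '[[0,0,0,-0.07,0.011,0,0],[0,0,0,-0.07,0.011,0,0],[0,0,0,-0.07,0.011,0,0],[0,0,0,-0.07,0.011,0,0],[0,0,0,0,0,0.07,0],[0,0,0,0,0,0.07,0],[0,0,0,0,0,0.07,0],[0,0,0,0,0,0.07,0],[0,0,0,0,0,0.07,0],[0,0,0,0,0,0.05,0],[0,0,0,0,0,0,0],[0,0,0,0,0,0,0],[0,0,0,0,0,0,0]]' | python3 -m jog
python3 -c "
from h import *
print(tip()[0],np.abs(r.observe()['qvel']).max(),r.observe()['force'])"
```

```text
clock: 5.77
tool_pos: [0.6334, -0.1532, 0.2061]
tool_rot: [179.9, 0.1, 108.0]
force: [0.5, 0.6, -0.1]
gripper_width: 0.0002
grip_force: 0.0
[ 0.00969731 -0.15215474  0.03311877] 1.8253110455722468 [ 0.48304941  0.57161433 -0.05837546]
```

Converted, 0.0065 m is 0.013, 0.004 m is 0.008.

```bash
echo '[[0,0,0,0,0,0.013,0],[0,0,0,0,0,0.013,0],[0,0,0,0.008,0,0,0],[0,0,0,0.008,0,0,0],[0,0,0,0.008,0,0,0],[0,0,0,0.008,0,0,0],[0,0,0,0.008,0,0,0],[0,0,0,0.008,0,0,0],[0,0,0,0.008,0,0,0],[0,0,0,0.008,0,0,0],[0,0,0,0.008,0,0,0],[0,0,0,0.008,0,0,0],[0,0,0,0,0,0,0],[0,0,0,0,0,0,0]]' | python3 -m jog
python3 -c "
from h import *
print(tip()[0],np.abs(r.observe()['qvel']).max(),r.observe()['force'])
im,d=r.grab_frame('top');
for n,z in[('squeegee_rear',.025)]:
  t=r.tip_of('top',n)
  if t: print(loc(ray_plane('top',(t[0]['xy'][0]*560,t[0]['xy'][1]*420),z)[:2]))
im,d=r.grab_frame('wrist');cv2.imwrite('pics/w3.png',im[:,:,::-1])"
```

```text
clock: 6.93
tool_pos: [0.62, -0.1143, 0.1916]
tool_rot: [-180.0, -0.1, 108.0]
force: [-0.4, -0.6, 0.2]
gripper_width: 0.0002
grip_force: 0.0
[ 0.00836104 -0.11048451  0.01860911] 0.25367128000828565 [-0.3973152  -0.5678181   0.16147804]
```

View pics/w3.png

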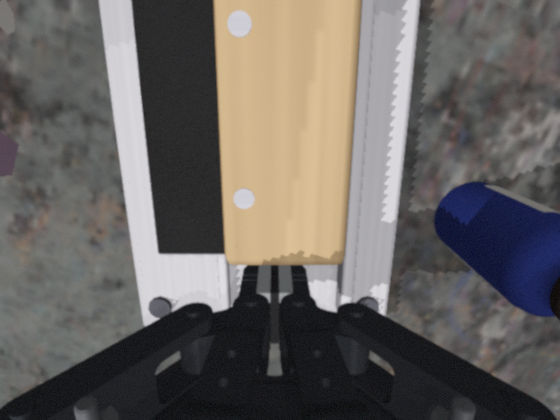

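The picture shows the fingertips at the middle of the stock's rear end (row ~263). I'll measure how much gap to the stop is left.

```bash
cat > rear.py <<'E'
from h import *
im,d=r.grab_frame('wrist');h=cv2.cvtColor(im,cv2.COLOR_RGB2HSV)
v,u=np.mgrid[0:420,0:560];q=ray_pts('wrist',np.c_[u.ravel(),v.ravel()],d.ravel());L=np.c_[loc(q[:,:2]),q[:,2]].reshape(420,560,3)
w=(h[...,1]>60)&(h[...,0]<30)&(im[...,0]>150)&(abs(L[...,2]-.038)<.004)
P=L[w];print("wood rear y",np.percentile(P[:,1],[.1,.5]),"x",np.percentile(P[:,0],[1,99]),"front",P[:,1].max())
o=r.observe();print(tip()[0],o['force'],np.abs(o['qvel']).max(),o['clock'])
E
python3 rear.py
```

```text
wood rear y [-0.09739464 -0.09617133] x [-0.01043237  0.03660727] front -0.0014312116390872635
[ 0.00829447 -0.11099255  0.01842579] [-0.14868951 -0.31806463 -0.04935978] 0.1659683767736465 7.1333
```

Converted, 0.004 m is 0.008, 0.003 m is 0.006.

```bash
echo '[[0,0,0,0.008,0,0,0],[0,0,0,0.008,0,0,0],[0,0,0,0.008,0,0,0],[0,0,0,0.008,0,0,0],[0,0,0,0.008,0,0,0],[0,0,0,0.006,0,0,0],[0,0,0,0.004,0,0,0],[0,0,0,0,0,0,0],[0,0,0,0,0,0,0]]' | python3 -m jog; python3 rear.py
```

```text
clock: 7.88
tool_pos: [0.6125, -0.0907, 0.1918]
tool_rot: [-180.0, -0.0, 108.0]
force: [0.0, 0.2, 0.1]
gripper_width: 0.0002
grip_force: 0.0
wood rear y [-0.07226033 -0.07122678] x [-0.01057705  0.03644562] front 0.023408115866681786
[ 0.00857384 -0.08603693  0.01876717] [ 0.40802882  0.20944419 -0.27545391] 0.21412672504981278 7.9333
```

Converted, 0.001 m is 0.002.

```bash
echo '[[0,0,0,0.002,0,0,0],[0,0,0,0.002,0,0,0],[0,0,0,0.002,0,0,0],[0,0,0,0.002,0,0,0],[0,0,0,0,0,0,0],[0,0,0,0,0,0,0]]' | python3 -m jog; for i in 1; do echo '[[0,0,0,0.001,0,0,0],[0,0,0,0.001,0,0,0],[0,0,0,0,0,0,0]]' | python3 -m jog; done; python3 rear.py
```

```text
clock: 8.43
tool_pos: [0.6114, -0.0873, 0.1918]
tool_rot: [180.0, 0.0, 107.9]
force: [0.6, -0.6, -0.2]
gripper_width: 0.0001
grip_force: 0.5
clock: 8.68
tool_pos: [0.6111, -0.0863, 0.1918]
tool_rot: [180.0, 0.0, 107.9]
force: [0.8, -0.5, -0.0]
gripper_width: -0.0001
grip_force: 0.7
wood rear y [-0.0681013  -0.06714142] x [-0.01056221  0.03643232] front 0.028047509475432126
[ 0.00864008 -0.08132281  0.01878324] [ 0.43329405 -1.47146883  0.54010582] 0.11656524631008534 8.7333
```

Converted, 0.0005 m is 0.001.

```bash
echo '[[0,0,0,0.001,0,0,0],[0,0,0,0.001,0,0,0],[0,0,0,0,0,0,0]]' | python3 -m jog | grep -E 'force: \[|pos'; echo '[[0,0,0,0.001,0,0,0],[0,0,0,0,0,0,0],[0,0,0,0,0,0,0]]' | python3 -m jog| grep -E 'force: \[|pos'
```

```text
tool_pos: [0.6107, -0.0853, 0.1918]
force: [0.6, -1.0, -0.2]
tool_pos: [0.6106, -0.0848, 0.1918]
force: [0.6, -0.7, 1.5]
```

Converted, 0.0005 m is 0.001.

```bash
echo '[[0,0,0,0.001,0,0,0],[0,0,0,0,0,0,0],[0,0,0,0,0,0,0]]' | python3 -m jog| grep -E 'force: \[|pos'
```

```text
tool_pos: [0.6104, -0.0844, 0.1918]
force: [1.2, -2.2, 1.2]
```

Converted, 0.0005 m is 0.001.

```bash
python3 rear.py; echo '[[0,0,0,0.001,0,0,0],[0,0,0,0,0,0,0],[0,0,0,0,0,0,0]]' | python3 -m jog| grep -E 'force: \[|pos'
```

```text
wood rear y [-0.065972   -0.06502452] x [-0.01054707  0.03645264] front 0.0301230923041954
[ 0.00862897 -0.07930934  0.01877499] [ 0.11080601 -1.94772662  1.02877054] 0.09400954598555407 9.5333
tool_pos: [0.6103, -0.084, 0.1918]
force: [1.7, -1.7, 1.1]
```

Converted, 0.0005 m is 0.001.

```bash
echo '[[0,0,0,0.001,0,0,0],[0,0,0,0,0,0,0],[0,0,0,0,0,0,0]]' | python3 -m jog| grep -E 'force: \[|pos'
```

```text
tool_pos: [0.6102, -0.0834, 0.1918]
force: [0.7, -1.2, 1.9]
```

Converted, 0.0005 m is 0.001.

```bash
echo '[[0,0,0,0.001,0,0,0],[0,0,0,0,0,0,0],[0,0,0,0,0,0,0]]' | python3 -m jog| grep -E 'force: \[|pos'
```

```text
tool_pos: [0.61, -0.083, 0.1918]
force: [1.7, -2.3, 1.2]
```

Converted, 0.0005 m is 0.001.

```bash
echo '[[0,0,0,0.001,0,0,0],[0,0,0,0,0,0,0],[0,0,0,0,0,0,0]]' | python3 -m jog| grep -E 'force: \[|pos'; python3 rear.py
```

```text
tool_pos: [0.6098, -0.0825, 0.1917]
force: [0.7, -2.5, 1.4]
wood rear y [-0.06394207 -0.06302094] x [-0.01054969  0.03644798] front 0.0319567393964696
[ 0.00863517 -0.07732769  0.0187716 ] [ 0.24988258 -2.26069284  2.45213128] 0.09371921433230736 10.5833
```

Converted, 0.0005 m is 0.001.

```bash
echo '[[0,0,0,0.001,0,0,0],[0,0,0,0,0,0,0],[0,0,0,0,0,0,0]]' | python3 -m jog| grep -E 'force: \[|pos'
```

```text
tool_pos: [0.6097, -0.082, 0.1918]
force: [0.8, -2.0, 1.4]
```

Converted, 0.0005 m is 0.001.

```bash
echo '[[0,0,0,0.001,0,0,0],[0,0,0,0,0,0,0],[0,0,0,0,0,0,0]]' | python3 -m jog| grep -E 'force: \[|pos'
```

```text
tool_pos: [0.6095, -0.0815, 0.1918]
force: [1.3, -2.6, 2.0]
```

Converted, 0.0005 m is 0.001.

```bash
echo '[[0,0,0,0.001,0,0,0],[0,0,0,0,0,0,0],[0,0,0,0,0,0,0]]' | python3 -m jog| grep -E 'force: \[|pos'; python3 rear.py
```

```text
tool_pos: [0.6094, -0.081, 0.1918]
force: [1.1, -2.2, 2.2]
wood rear y [-0.0626177  -0.06156877] x [-0.01054117  0.03643516] front 0.03372492829471012
[ 0.0086334  -0.07578322  0.01876824] [ 1.34608267 -2.14956525  1.65283115] 0.14044588816209116 11.3833
```

Converted, 0.0005 m is 0.001.

```bash
echo '[[0,0,0,0.001,0,0,0],[0,0,0,0,0,0,0],[0,0,0,0,0,0,0]]' | python3 -m jog| grep -E 'force: \[|pos'
```

```text
tool_pos: [0.6093, -0.0808, 0.1918]
force: [0.1, -4.5, 1.2]
```

Converted, 0.0005 m is 0.001.

```bash
echo '[[0,0,0,0.001,0,0,0],[0,0,0,0,0,0,0],[0,0,0,0,0,0,0]]' | python3 -m jog| grep -E 'force: \[|pos'
```

```text
tool_pos: [0.6093, -0.0807, 0.1918]
force: [0.6, -4.7, 1.8]
```

Converted, 0.0005 m is 0.001.

```bash
echo '[[0,0,0,0.001,0,0,0],[0,0,0,0,0,0,0],[0,0,0,0,0,0,0]]' | python3 -m jog| grep -E 'force: \[|pos'
```

```text
tool_pos: [0.6094, -0.0805, 0.1918]
force: [1.3, -6.1, 1.3]
```

Converted, 0.0005 m is 0.001.

```bash
echo '[[0,0,0,0.001,0,0,0],[0,0,0,0,0,0,0],[0,0,0,0,0,0,0]]' | python3 -m jog| grep -E 'force: \[|pos'; python3 rear.py
```

```text
tool_pos: [0.6095, -0.0802, 0.1918]
force: [2.7, -7.3, -0.3]
wood rear y [-0.06234761 -0.06122671] x [-0.01009879  0.0369281 ] front 0.03389566379451183
[ 0.00936957 -0.07558979  0.01881717] [ 2.81108901 -7.13243979 -0.35354154] 0.06870628858096806 12.4333
```

Converted, -0.04 m is -0.08, -0.03 m is -0.06.

```bash
echo '[[0,0,0,-0.006,0,0,0],[0,0,0,-0.016,0,0,0],[0,0,0,0,0,-0.06,0],[0,0,0,0,0,-0.08,0],[0,0,0,0,0,-0.08,0],[0,0,0,0,0,-0.08,0],[0,0,0,0,0,-0.08,0],[0,0,0,0,0,-0.046,0],[0,0,0,0,0,0,0],[0,0,0,0,0,0,0],[0,0,0,0,0,0,0]]' | python3 -m jog
python3 - <<'E'
from h import *
o=r.observe();print(tip()[0],o['force'],np.abs(o['qvel']).max())
im,d=r.grab_frame("wrist");cv2.imwrite("pics/w4.png",im[:,:,::-1])
v,u=np.mgrid[0:420,0:560];q=ray_pts("wrist",np.c_[u.ravel(),v.ravel()],d.ravel());L=np.c_[loc(q[:,:2]),q[:,2]].reshape(420,560,3);np.save("L4.npy",L)
# height profile along y at x~12
for x0 in(.0,.012,.025):
  m=(abs(L[...,0]-x0)<.003)&(L[...,1]>.075)&(L[...,1]<.14);P=L[m];P=P[np.argsort(P[:,1])]
  print(x0,[(round(a*1000),round(np.median(P[abs(P[:,1]-a)<.0015][:,2])*1000)) for a in np.arange(.08,.135,.003) if (abs(P[:,1]-a)<.0015).any()])
g=cv2.cvtColor(im,cv2.COLOR_RGB2GRAY)
m=(abs(L[...,0]+.058)<.025)&(abs(L[...,1]-.05)<.02)&(L[...,2]>.12)&(L[...,2]<.165)&(g<70);Q=L[m]
A=np.c_[Q[:,0]+.058,np.ones(len(Q))];k=np.linalg.lstsq(A,Q[:,2],rcond=None)[0];print("pad z@-58",k[1],"angle",np.arctan(-k[0]),np.percentile(Q,[2,50,98],axis=0).round(4).tolist())
E
```

```text
clock: 13.35
tool_pos: [0.6112, -0.0892, 0.4032]
tool_rot: [-179.8, -0.2, 108.0]
force: [-0.3, -1.0, -1.3]
gripper_width: -0.0001
grip_force: 0.0
[ 0.00736546 -0.08361889  0.23022237] [-0.27766592 -0.9596134  -1.32149558] 1.4001996454195023
0.0 [(80, 37)]
0.012 [(80, 37)]
0.025 [(80, 37)]
pad z@-58 0.14169815395146357 angle 0.4421187902405712 [[-0.0774, 0.0366, 0.1321], [-0.058, 0.0446, 0.1416], [-0.0388, 0.0538, 0.1508]]
```

View pics/w4.png

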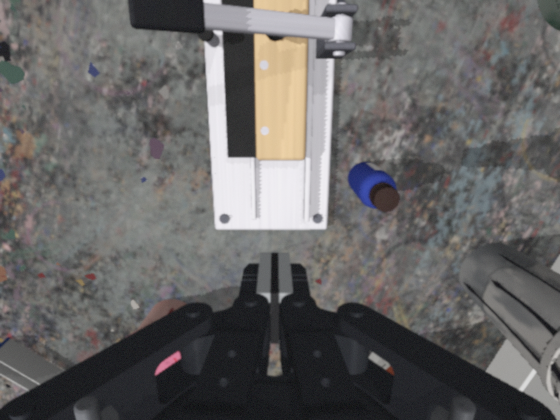

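The squeegee's rear end is now at row ~160, well forward of the plate's edge, but the stop itself is out of view. I'll look at the joint with the stop on the way to the pad.

Converted, 0.025 m is 0.05, 0.022 m is 0.044.

```bash
echo '[[0,0,0,0.05,-0.014,0,0],[0,0,0,0.05,-0.014,0,0],[0,0,0,0.044,-0.012,0,0],[0,0,0,0,0,0,0],[0,0,0,0,0,0,0],[0,0,0,0,0,0,0],[0,0,0,0,0,0,0]]' | python3 -m jog
python3 - <<'E'
from h import *
o=r.observe();print(tip()[0],o['force'],np.abs(o['qvel']).max())
im,d=r.grab_frame("wrist");cv2.imwrite("pics/w5.png",cv2.resize(im[0:150,130:400,::-1],None,fx=2.9,fy=2.9,interpolation=2))
v,u=np.mgrid[0:420,0:560];q=ray_pts("wrist",np.c_[u.ravel(),v.ravel()],d.ravel());L=np.c_[loc(q[:,:2]),q[:,2]].reshape(420,560,3);np.save("L5.npy",L)
for x0 in(.0,.012,.025):
  P=L[(abs(L[...,0]-x0)<.003)]
  print(x0,[(round(a*1000),round(np.median(P[abs(P[:,1]-a)<.0015][:,2])*1000)) for a in np.arange(.06,.135,.003) if (abs(P[:,1]-a)<.0015).any()])
g=cv2.cvtColor(im,cv2.COLOR_RGB2GRAY)
m=(abs(L[...,0]+.058)<.025)&(abs(L[...,1]-.05)<.02)&(L[...,2]>.12)&(L[...,2]<.165)&(g<70);Q=L[m]
A=np.c_[Q[:,0]+.058,np.ones(len(Q))];k=np.linalg.lstsq(A,Q[:,2],rcond=None)[0];print("pad z@-58",k[1],"angle",np.arctan(-k[0]),np.percentile(Q,[2,50,98],axis=0).round(4).tolist())
E
```

```text
clock: 13.98
tool_pos: [0.5715, -0.028, 0.4039]
tool_rot: [-180.0, -0.0, 107.9]
force: [1.2, -0.6, 0.4]
gripper_width: 0.0001
grip_force: 0.0
[-0.01130259 -0.01363294  0.23087521] [ 1.163293   -0.61209722  0.40187228] 0.35115841000477077
0.0 [(60, 38), (63, 38), (66, 38), (69, 38), (72, 38), (75, 38), (78, 38), (81, 38), (84, 39), (87, 39), (90, 39), (93, 38), (96, 38), (99, 38), (102, 38), (105, 38), (108, 38), (111, 38), (114, 37), (117, 41), (120, 42), (123, 42), (126, 41), (132, 13), (135, 12)]
0.012 [(60, 39), (63, 38), (66, 38), (69, 38), (72, 38), (75, 38), (78, 38), (81, 38), (84, 38), (87, 38), (90, 39), (93, 38), (96, 38), (99, 38), (102, 38), (105, 39), (108, 38), (111, 38), (114, 37), (117, 42), (120, 42), (123, 42), (126, 42), (129, 35), (135, 12)]
0.025 [(60, 38), (63, 39), (66, 38), (69, 38), (72, 38), (75, 38), (78, 38), (81, 38), (84, 39), (87, 39), (90, 38), (93, 39), (96, 38), (99, 38), (102, 38), (105, 38), (108, 38), (111, 38), (114, 38), (117, 41), (120, 42), (123, 42), (126, 42), (132, 13), (135, 12)]
pad z@-58 0.1427054227470268 angle 0.4342101680560108 [[-0.0778, 0.0373, 0.1336], [-0.0594, 0.0506, 0.1434], [-0.039, 0.0635, 0.1516]]
```

View pics/w5.png

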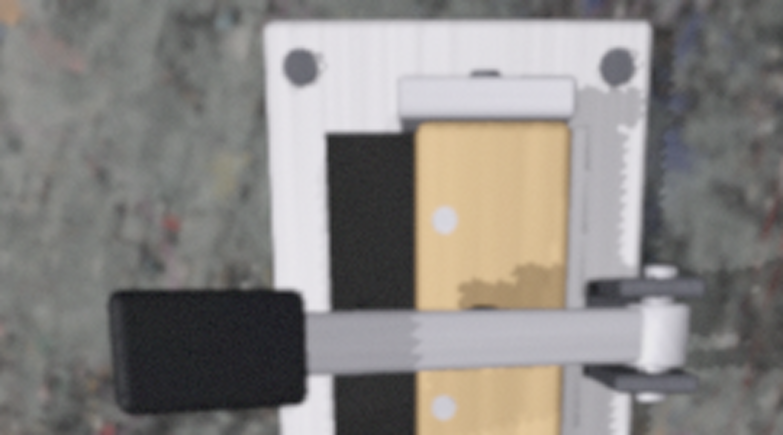

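The wood's front edge is flush against the stop block. The height profile shows no gap at about y = 115 mm, and the pad's centre is at (-58.5, 50.5, 143) mm in the cradle frame. Next I go above the pad.

Converted, 0.025 m is 0.05, 0.022 m is 0.044.

```bash
echo '[[0,0,0,0.044,-0.032,0,0],[0,0,0,0.044,-0.032,0,0],[0,0,0,0.04,-0.034,0,0],[0,0,0,0,0,0,0],[0,0,0,0,0,0.05,0],[0,0,0,0,0,0.05,0],[0,0,0,0,0,0.03,0],[0,0,0,0,0,0,0],[0,0,0,0,0,0,0],[0,0,0,0,0,0,0],[0,0,0,0,0,0,0]]' | python3 -m jog; python3 -c "
from h import *
print(tip()[0],np.abs(r.observe()['qvel']).max())"
```

```text
clock: 14.95
tool_pos: [0.5054, 0.0181, 0.3408]
tool_rot: [179.9, 0.1, 107.9]
force: [0.0, -0.7, -0.3]
gripper_width: -0.0001
grip_force: 0.0
[-0.05944424  0.05030337  0.16781202] 0.3289487765678024
```

Converted, 0.003 m is 0.006, 0.0015 m is 0.003.

```bash
echo '[[0,0,0,0,0,0.006,0],[0,0,0,0,0,0.006,0],[0,0,0,0,0,0.006,0],[0,0,0,0,0,0.006,0],[0,0,0,0,0,0.003,0],[0,0,0,0,0,0.003,0],[0,0,0,0,0,0,0]]' | python3 -m jog
```

```text
clock: 15.53
tool_pos: [0.5045, 0.0185, 0.3243]
tool_rot: [-180.0, -0.0, 108.0]
force: [-1.3, 0.2, 0.2]
gripper_width: -0.0003
grip_force: 0.0
```

Converted, 0.001 m is 0.002.

```bash
echo '[[0,0,0,0,0,0.002,0],[0,0,0,0,0,0.002,0],[0,0,0,0,0,0.002,0],[0,0,0,0,0,0,0]]' | python3 -m jog; python3 -c "
from h import *
print(tip()[0],np.abs(r.observe()['qvel']).max())"
```

```text
clock: 15.87
tool_pos: [0.5045, 0.0185, 0.3216]
tool_rot: [-180.0, -0.0, 107.9]
force: [0.0, -0.3, -0.5]
gripper_width: -0.0003
grip_force: 0.0
[-0.06062177  0.05118044  0.1485734 ] 0.2982695786705464
```

Converted, 0.001 m is 0.002.

```bash
echo '[[0,0,0,0,0,0.002,0],[0,0,0,0,0,0.002,0],[0,0,0,0,0,0.002,0],[0,0,0,0,0,0,0]]' | python3 -m jog
```

```text
clock: 16.2
tool_pos: [0.5046, 0.0185, 0.3195]
tool_rot: [180.0, 0.0, 108.0]
force: [-1.1, -0.3, 7.8]
gripper_width: -0.0001
grip_force: 3.3
```

Converted, 0.001 m is 0.002.

```bash
echo '[[0,0,0,0,0,0.002,0],[0,0,0,0,0,0.002,0],[0,0,0,0,0,0,0]]' | python3 -m jog; python3 -c "
from h import *
print(tip()[0],np.abs(r.observe()['qvel']).max())"
```

```text
clock: 16.45
tool_pos: [0.5047, 0.0184, 0.3176]
tool_rot: [179.9, 0.0, 108.0]
force: [-0.4, 0.3, 7.6]
gripper_width: 0.0001
grip_force: 3.2
[-0.06022893  0.0509282   0.14463835] 0.07357147184314554
```

Converted, 0.0015 m is 0.003, -0.0008 m is -0.0016.

```bash
echo '[[0,0,0,0,-0.0016,0.003,0],[0,0,0,0,-0.0016,0.003,0],[0,0,0,0,-0.0016,0.003,0],[0,0,0,0,-0.0016,0.003,0],[0,0,0,0,-0.0016,0.003,0],[0,0,0,0,-0.0016,0.003,0],[0,0,0,0,-0.0016,0.003,0],[0,0,0,0,-0.0016,0.003,0]]' | python3 -m jog
```

```text
clock: 17.12
tool_pos: [0.4982, 0.0163, 0.3053]
tool_rot: [-180.0, 0.0, 108.0]
force: [-2.7, -0.5, 5.8]
gripper_width: -0.0003
grip_force: 2.3
```

Converted, 0.0015 m is 0.003, -0.0006 m is -0.0012.

```bash
echo '[[0,0,0,0,-0.0012,0.003,0],[0,0,0,0,-0.0012,0.003,0],[0,0,0,0,-0.0012,0.003,0],[0,0,0,0,-0.0012,0.003,0],[0,0,0,0,-0.0012,0.003,0],[0,0,0,0,-0.0012,0.003,0],[0,0,0,0,-0.0012,0.003,0],[0,0,0,0,-0.0012,0.003,0]]' | python3 -m jog; python3 -c "
from h import *
print(tip()[0],np.abs(r.observe()['qvel']).max())"
```

```text
clock: 17.78
tool_pos: [0.4939, 0.015, 0.2925]
tool_rot: [-180.0, -0.0, 107.9]
force: [-1.6, -0.3, 2.0]
gripper_width: 0.0003
grip_force: 1.0
[-0.07181462  0.05114076  0.11946155] 3.2426587428542595
```

Converted, 0.0015 m is 0.003, -0.0006 m is -0.0012.

```bash
echo '[[0,0,0,0,-0.0012,0.003,0],[0,0,0,0,-0.0012,0.003,0],[0,0,0,0,-0.0012,0.003,0],[0,0,0,0,-0.0012,0.003,0],[0,0,0,0,-0.001,0.003,0],[0,0,0,0,-0.001,0.003,0],[0,0,0,0,-0.001,0.003,0],[0,0,0,0,-0.001,0.003,0],[0,0,0,0,-0.001,0.003,0],[0,0,0,0,-0.001,0.003,0],[0,0,0,0,0,0,0]]' | python3 -m jog; python3 -c "
from h import *
o=r.observe();print(tip()[0],o['force'],np.abs(o['qvel']).max())
im,d=r.grab_frame('scene');cv2.imwrite('pics/s2.png',cv2.resize(im[150:270,200:380,::-1],None,fx=4,fy=4,interpolation=2))"
```

```text
clock: 18.7
tool_pos: [0.4886, 0.0134, 0.2774]
tool_rot: [-180.0, -0.0, 107.9]
force: [0.4, -0.7, 0.8]
gripper_width: 0.0001
grip_force: 0.0
[-0.0774037   0.05126844  0.10441059] [ 0.39296559 -0.69710072  0.79273359] 0.2225399847864593
```

View pics/s2.png

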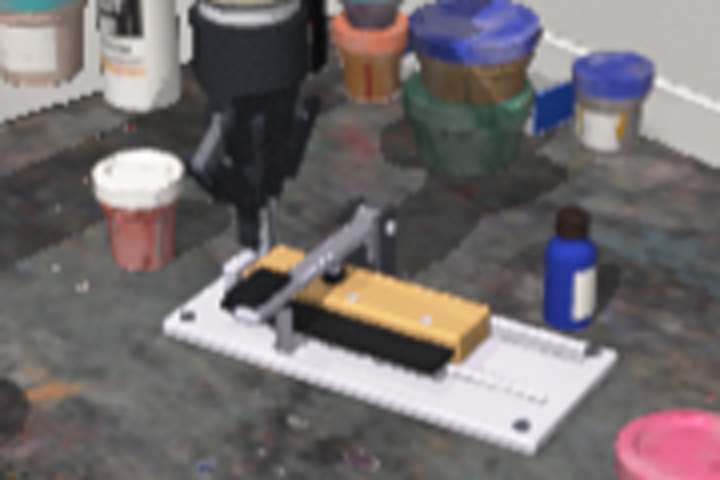

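The lever has snapped shut: its bar lies level over the squeegee, with the fingers above the pad. I'll follow down to the pad.

Careful with the scale: shifts go in shares of 0.5 m and turns go in shares of 360 degrees. That gives: 0.004 m is 0.008, -0.001 m is -0.002.

```bash
echo '[[0,0,0,0,-0.002,0.008,0],[0,0,0,0,-0.002,0.008,0],[0,0,0,0,-0.002,0.008,0],[0,0,0,0,-0.002,0.008,0],[0,0,0,0,0,0.002,0],[0,0,0,0,0,0,0],[0,0,0,0,0,0,0]]' | python3 -m jog
```

```text
clock: 19.33
tool_pos: [0.485, 0.0121, 0.2606]
tool_rot: [-180.0, -0.0, 107.9]
force: [-0.8, 0.9, 0.3]
gripper_width: -0.0001
grip_force: 0.0
```

Converted, 0.0006 m is 0.0012.

```bash
echo '[[0,0,0,0,0,0.0012,0],[0,0,0,0,0,0,0],[0,0,0,0,0,0,0]]' | python3 -m jog;echo '[[0,0,0,0,0,0.0012,0],[0,0,0,0,0,0,0],[0,0,0,0,0,0,0]]' | python3 -m jog|grep -E 'force: \[|pos'
```

```text
clock: 19.58
tool_pos: [0.485, 0.0122, 0.2602]
tool_rot: [180.0, 0.0, 107.9]
force: [-0.5, -0.2, 0.6]
gripper_width: -0.0001
grip_force: 0.0
tool_pos: [0.485, 0.0122, 0.2595]
force: [0.2, -0.6, 0.0]
```

Converted, 0.0007 m is 0.0014.

```bash
echo '[[0,0,0,0,0,0.0014,0],[0,0,0,0,0,0,0],[0,0,0,0,0,0,0]]' | python3 -m jog|grep -E 'force: \[|pos'
```

```text
tool_pos: [0.485, 0.0122, 0.2588]
force: [-0.1, -0.8, 0.5]
```

Converted, 0.0007 m is 0.0014.

```bash
echo '[[0,0,0,0,0,0.0014,0],[0,0,0,0,0,0,0],[0,0,0,0,0,0,0]]' | python3 -m jog|grep -E 'force: \[|pos'
```

```text
tool_pos: [0.4849, 0.0121, 0.2581]
force: [0.1, -0.7, -0.3]
```

Converted, 0.0006 m is 0.0012.

```bash
echo '[[0,0,0,0,0,0.0012,0],[0,0,0,0,0,0,0],[0,0,0,0,0,0,0]]' | python3 -m jog|grep -E 'force: \[|pos'
```

```text
tool_pos: [0.4849, 0.0121, 0.2575]
force: [-0.2, 0.5, -0.1]
```

Tip at 84.5 mm; the pad is expected at about 80–83 mm, so smaller steps from here.

Converted, 0.0005 m is 0.001.

```bash
echo '[[0,0,0,0,0,0.001,0],[0,0,0,0,0,0,0],[0,0,0,0,0,0,0]]' | python3 -m jog|grep -E 'force: \[|pos'
```

```text
tool_pos: [0.485, 0.0121, 0.257]
force: [-0.1, -0.0, 0.4]
```

Converted, 0.0005 m is 0.001.

```bash
echo '[[0,0,0,0,0,0.001,0],[0,0,0,0,0,0,0],[0,0,0,0,0,0,0]]' | python3 -m jog|grep -E 'force: \[|pos'
```

```text
tool_pos: [0.4849, 0.0122, 0.2565]
force: [-0.4, 0.5, 0.2]
```

Converted, 0.0005 m is 0.001.

```bash
echo '[[0,0,0,0,0,0.001,0],[0,0,0,0,0,0,0],[0,0,0,0,0,0,0]]' | python3 -m jog|grep -E 'force: \[|pos'
```

```text
tool_pos: [0.485, 0.0121, 0.256]
force: [0.6, 0.1, 0.6]
```

Converted, 0.0005 m is 0.001.

```bash
echo '[[0,0,0,0,0,0.001,0],[0,0,0,0,0,0,0],[0,0,0,0,0,0,0]]' | python3 -m jog|grep -E 'force: \[|pos'
```

```text
tool_pos: [0.485, 0.0122, 0.256]
force: [0.2, -0.7, 4.8]
```

Converted, 0.0003 m is 0.0006.

```bash
echo '[[0,0,0,0,0,0.0006,0],[0,0,0,0,0,0,0],[0,0,0,0,0,0,0]]' | python3 -m jog|grep -E 'force: \[|pos'
```

```text
tool_pos: [0.4849, 0.0121, 0.2559]
force: [-2.4, -0.8, 7.5]
```

Converted, 0.0003 m is 0.0006.

```bash
echo '[[0,0,0,0,0,0.0006,0],[0,0,0,0,0,0,0],[0,0,0,0,0,0,0]]' | python3 -m jog|grep -E 'force: \[|pos'
```

```text
tool_pos: [0.4849, 0.0122, 0.2559]
force: [-2.2, -0.3, 10.1]
```

Converted, 0.0002 m is 0.0004.

```bash
echo '[[0,0,0,0,0,0.0004,0],[0,0,0,0,0,0,0],[0,0,0,0,0,0,0]]' | python3 -m jog|grep -E 'force: \[|pos'
```

```text
tool_pos: [0.4849, 0.0122, 0.2558]
force: [-1.7, 0.1, 11.0]
```

```bash
echo '[[0,0,0,0,0,0,0],[0,0,0,0,0,0,0],[0,0,0,0,0,0,0]]' | python3 -m jog|grep -E 'force: \[|pos'
```

```text
tool_pos: [0.4849, 0.0122, 0.2558]
force: [-2.6, 0.2, 11.1]
```

Add 0.1 mm and hold for about 1.5 s.

Converted, 0.0001 m is 0.0002.

```bash
echo '[[0,0,0,0,0,0.0002,0],[0,0,0,0,0,0,0],[0,0,0,0,0,0,0],[0,0,0,0,0,0,0],[0,0,0,0,0,0,0],[0,0,0,0,0,0,0],[0,0,0,0,0,0,0],[0,0,0,0,0,0,0]]' | python3 -m jog|grep -E 'force: \[|clock'; echo '[[0,0,0,0,0,0,0],[0,0,0,0,0,0,0],[0,0,0,0,0,0,0],[0,0,0,0,0,0,0],[0,0,0,0,0,0,0],[0,0,0,0,0,0,0]]' | python3 -m jog|grep -E 'force: \[|clock';echo '[[0,0,0,0,0,0,0],[0,0,0,0,0,0,0],[0,0,0,0,0,0,0],[0,0,0,0,0,0,0],[0,0,0,0,0,0,0],[0,0,0,0,0,0,0]]' | python3 -m jog|grep -E 'force: \[|clock'
```

```text
clock: 23.25
force: [-2.6, 0.9, 12.3]
clock: 23.75
force: [-1.9, 0.5, 11.4]
clock: 24.25
force: [-1.9, -0.6, 12.7]
```

Held for 1.6 s at about 12 N. Now let go straight up and check.

Converted, -0.04 m is -0.08, -0.03 m is -0.06.

```bash
echo '[[0,0,0,0,0,-0.004,0],[0,0,0,0,0,-0.02,0],[0,0,0,0,0,-0.06,0],[0,0,0,0,0,-0.08,0],[0,0,0,0,0,-0.08,0],[0,0,0,-0.06,0.02,-0.04,0],[0,0,0,-0.06,0.03,0,0],[0,0,0,0,0.03,0,0],[0,0,0,0,0,0,0],[0,0,0,0,0,0,0],[0,0,0,0,0,0,0]]' | python3 -m jog
python3 - <<'E'
from h import *
print(tip()[0],np.abs(r.observe()['qvel']).max())
im,d=r.grab_frame("wrist");cv2.imwrite("pics/w6.png",im[:,:,::-1])
v,u=np.mgrid[0:420,0:560];q=ray_pts("wrist",np.c_[u.ravel(),v.ravel()],d.ravel());L=np.c_[loc(q[:,:2]),q[:,2]].reshape(420,560,3)
P=L[(abs(L[...,0]-.012)<.003)]
print([(round(a*1000),round(np.median(P[abs(P[:,1]-a)<.0015][:,2])*1000)) for a in np.arange(.09,.135,.003) if (abs(P[:,1]-a)<.0015).any()])
P=L[(abs(L[...,1]-.05)<.005)]
print([(round(a*1000),round(np.median(P[abs(P[:,0]-a)<.002][:,2])*1000)) for a in np.arange(-.11,.07,.01) if (abs(P[:,0]-a)<.002).any()])
E
```

```text
clock: 25.17
tool_pos: [0.5404, -0.0321, 0.3957]
tool_rot: [-179.8, -0.1, 108.0]
force: [-0.5, -0.1, -0.3]
gripper_width: 0.0
grip_force: 0.0
[-0.04249579 -0.00770112  0.22269311] 0.6679512118911446
[(90, 38), (93, 38), (96, 38), (99, 38), (102, 38), (105, 38), (108, 38), (111, 38), (114, 37), (117, 41), (120, 42), (123, 42), (126, 42), (129, 34), (132, 32), (135, 12)]
[(-100, 82), (-90, 82), (-80, 82), (-70, 82), (-60, 82), (-50, 67), (-40, 67), (-30, 67), (-20, 67), (-10, 67), (0, 67), (10, 67), (20, 67), (30, 67), (40, 67), (50, 67), (60, 71)]
```

View pics/w6.png

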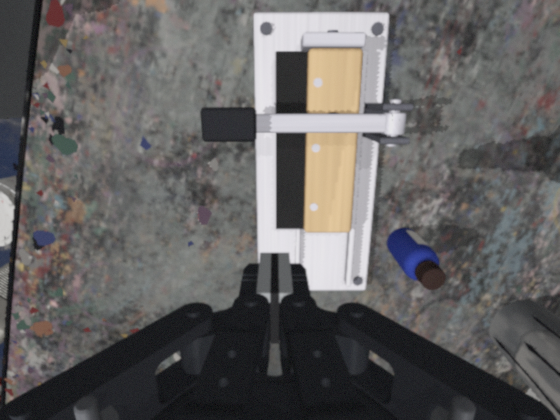

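The lever lies level (bar at 67 mm, pad at 82 mm) and the squeegee sits flush at the stop (row ~45). The bottle hasn't moved and the robot is clear of everything, so I'm handing in.

```bash
python3 -c "
from plant import r
print(r.sign_off())"
```

```text
the job is handed in; nothing more can be done
None
```

I've handed the job in: the squeegee sits against the stop (about 7–8 N at the wrist), the lever is snapped shut, and its pad was held at about 12 N for 1.6 s before release. The robot went nowhere near the cup, tub or bottle, but I only saw the bottle in the last picture.

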